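# Snap a check weight onto the load-cell loop

### The job

Pick up the steel check weight with the orange grip and press the sprung gate of its snap hook against the load-cell stand's loop until the loop passes the gate and the gate springs shut, never loading the stand with more than 18 N. Then let the weight down gently so that it hangs freely and still from the loop by the hook's bend, let go and leave the other things alone.

Things in the scene. Friction and masses are not known exactly. Their poses are not given: they have to be found in the camera images.
- weight: Loose steel check weight (round, 56 mm wide, 46 mm high, blue band, 0.3 to 0.6 kg) with a rigid snap hook on top, 140 mm high in all, upright at the start. Origin: centre of underside, z up. The hook lies in the x-z plane, 8 mm thick: gate side +x, orange grip side -x. Bar 8 mm thick: spine at x = -20 mm, nose at x = 20 mm ending at z = 112 mm; 33 mm clear inside.
- hook_grip (a point): Centre of the orange grip plate on the hook's spine: 10 mm thick in y, 31 mm in x, 46 mm in z; at (-38.5, 0, 103) mm in the weight's frame. Pinch it across its thickness from above. Axes as the weight's.
- hook_saddle (a point): Underside of the hook's bend, where the loop's bar comes to rest: (0, 0, 132) mm in the weight's frame, above the centre of mass. Axes as the weight's.
- gate_pivot (a point): Pivot of the gate, (20, 0, 70) mm in the weight's frame. The gate's centre line runs 35 mm straight up from here when shut. A loop bar pressed at it 34 mm above the pivot passes its tip when 24 mm inside this line (gate at 0.61 rad): the push then drops to nothing and the gate shuts behind the bar. Some 8 mm further the bar strikes the rigid spine.
- gate (a joint): Sprung brass gate of the hook, a rod 5 mm thick, tip 108 mm above the weight's underside. 0 = shut, upright below the nose; grows as it swings inward to at most 0.78 rad; it cannot swing outward. Its spring shuts it: about 2.4 N of push near the tip starts it, and 6 N or so opens it wide.
- stand: Load-cell stand fixed to the bench: grey base plate 140 x 110 x 12 mm, aluminium column 36 mm square, black clamp head (top at z = 196 mm, 22 mm from the column's axis to its front) with a red knob. Origin on the bench under the column, z up; -x points along the arm to the loop. The weight is pressed on along the stand's +x.
- loop_mid (a point): Mid setting of the loop's front crossbar: (-108, 0, 180) mm in the stand's frame and axes. Level U loop of rigid 7 mm round bar, crossbar along y, 33 mm clear inside, 51 mm clear behind it. Height and y are true, but the arm is clamped (holds 60 N) anywhere within 22 mm of here along x; that setting is not measured: find the crossbar by touch.
- buffer_bottle: Bystander: bottle with blue cap, 66 mm across, 136 mm high. Origin at the centre of its underside.
- dish_stack: Bystander: stack of clear dishes, 63 mm across, 76 mm high. Origin at the centre of its underside.
- tip_box: Bystander: box of blue pipette tips, 86 x 118 x 101 mm. Origin at the centre of its underside.

How it is judged:
By the outcome, as a careful person would: the job done as asked, in the order asked, and still so for the second after the job is handed in, with the robot touching nothing.
It also fails if it takes over 58 s, if anything falls off the work surface, if the arm or the gripper's body presses on something with over 40 N, if the wrist force passes 120 N, or if a joint passes its speed limit or range.

### The arm

A 6-joint arm with a two-finger parallel gripper is mounted at the origin on a cart in front of the work surface, level with it; the furniture and walls round the work are solid. World frame = base frame: x ahead of the robot, y to its left, z up, the work surface at z = 0. Lengths are in m, angles in rad, forces in N, time in s.
With the tool pointing down it reaches from about 0.325 to 0.775 m from the base axis. Payload 5.5 kg.
Tool frame: the origin (TCP) lies on the centre line of the jaws, within the pads' length; the fingertips stand 19 mm ahead of it and the grasp point (between the pads) is the TCP; z points along the fingers, y is the line along which they close (so a half turn about z gives the same grasp; the last joint's range is limited). The gripper opens to 85 mm and grips with 20 to 120 N. Pads are 22 mm wide; open, the fingers measure 114 mm over their backs; the gripper's body (76 mm by 85 mm) begins 54 mm behind the grasp point. The pads swing forward as they close: fully open they stand 13 mm farther back than shut.
Start: joints at [-1.278, 0.091, 1.231, -0, 1.82, -0.057], TCP at [0.206, -0.564, 0.25] pointing down, gripper open.
Joint ranges: [-2.87, 2.87], [-0.86, 2.18], [0.17, 2.46], [-1.51, 4.65], [0.06, 2.69], [-2.65, 2.65]. Speed limits (rad/s): [2.57, 2.57, 3.01, 3.14, 3.14, 3.14].

### API

Orientations are given as a unit quaternion [x, y, z, w].
In Python, from plant import bot gives the robot as it stands.
- The arm moves only by the tool step_arm, never from a script. Its argument "steps" is a list of rows, each an object of numbers: "dx", "dy", "dz": the shift along the tool's x, y, z in m; "wx", "wy", "wz": the turn, a rotation vector about the tool's x, y, z in units of 6 degrees (1.0 is 6 degrees); "jaw": the opening, from -1 (shut) to 1 (fully open). In form: [{"dx": .., "dy": .., "dz": .., "wx": .., "wy": .., "wz": .., "jaw": ..}, ...]. A call has 1 to 20 rows; each row shifts and turns the commanded pose from where the row before left it, along the tool's axes as they then stand; what a row does not reach is not made up. A row lasts 1/12 s, in which the tool goes at most 41.7 mm and 7.16 degrees, less where a joint would pass 70% of its speed; a pose out of reach is approached as far as the arm can. A call is refused whole if a number of a shift passes 0.0417 or a number of a turn 1, either way. A call with a gripper value outside its range is refused whole. The fingers move at their own pace and stop on an object; "grip_force" is the grip in N (left out, the last holds). Time passes only in rows, so rows that do not move let the fingers close. It gives the time, the measured TCP pose, the force, the opening and the grip force at its end, in the units of the state.
- bot.state(): the state, without advancing time (a new reading comes with each control period).
- bot.capture(name): name is "scene" or "top" or "wrist"; returns the picture (420x560x3 uint8, red, green, blue); there is no depth.
- bot.camera_model(name): a dict with "K" (3x3 intrinsics, pixels), "world_from_camera" (4x4, takes a point from camera to world coordinates). Camera axes: x right, y down, z forward; pixel columns grow to the right and rows downward; lengths in m; the calibration is good to about 2 mm. A picture is of the moment at which its call begins: read the wrist's pose just before it. camera_model takes no time and is no camera call; for the wrist camera it gives the pose at the moment of the call.
- bot.sign_off(): hands the job in; it is judged then, once.
The state is a dict: "time_s": time; "joint_pos": joint angles; "dq": joint speeds; "joint_efforts": joint torques, N m; "tcp_pos": TCP position; "tcp_rot": TCP orientation; "contact_force": force on the tool from outside, world axes, zero at the start; "ft_torque": the same for the moment, N m; "gripper_width": finger opening in m; "grip_force": force on a finger pad.
Only numpy, scipy, OpenCV 4.12 (cv2) and the standard library are available. Lean on these libraries where they do the work, as an engineer would, in place of code of your own. Each camera call takes 0.05 s, during which the arm holds its last target. There are 200 camera calls.

## Working session

There is one attempt and no reset: what is moved stays moved. The work goes in short steps, Python scripts to look and compute and a tool call to move; the robot and the scene stay as the last step left them, time stands still between calls to the robot, and variables do not carry over. Pictures are saved under pics/ and viewed, at most 10 in all, crops included, and the job is handed in when it is done.

Besides the shell and the picture viewer there is one more tool, called after ">>>" as name(argument=value, ...) on one line, values as JSON. step_arm: Moves the arm, as the interface text tells. Its arguments: {"type":"object","properties":{"steps":{"type":"array"},"grip_force":{"type":"number"}},"required":["steps"]}

```bash
mkdir -p pics; ls
python3 - <<'E'
from plant import bot
import cv2,numpy as np
for n in("scene","top"):
    cv2.imwrite(f"pics/{n}0.png",bot.capture(n)[:,:,::-1])
    m=bot.camera_model(n);print(n,np.round(m["K"],1).tolist(),np.round(m["world_from_camera"],3).tolist())
s=bot.state();print({k:np.round(v,3).tolist() for k,v in s.items()})
E
```

```text
pics
scene [[509.5, 0.0, 278.0], [0.0, 509.5, 215.3], [0.0, 0.0, 1.0]] [[-0.631, -0.327, 0.704, -0.31], [-0.776, 0.262, -0.574, 0.626], [0.003, -0.908, -0.419, 0.645], [0.0, 0.0, 0.0, 1.0]]
top [[543.2, 0.0, 277.6], [0.0, 543.2, 212.3], [0.0, 0.0, 1.0]] [[-0.017, -0.985, 0.173, 0.376], [-1.0, 0.02, 0.012, -0.096], [-0.015, -0.172, -0.985, 1.255], [0.0, 0.0, 0.0, 1.0]]
{'time_s': 0.1, 'joint_pos': [-1.278, 0.091, 1.231, 0.0, 1.82, -0.057], 'dq': [-0.0, -0.0, 0.001, 0.001, 0.001, -0.001], 'joint_efforts': [-0.02, -45.164, -41.214, -0.005, -0.105, -0.002], 'tcp_pos': [0.206, -0.564, 0.25], 'tcp_rot': [0.985, 0.174, -0.0, -0.001], 'contact_force': [0.222, 0.425, -0.488], 'ft_torque': [-0.067, 0.023, -0.002], 'grip_force': 0.609, 'gripper_width': 0.085}
```

View pics/scene0.png

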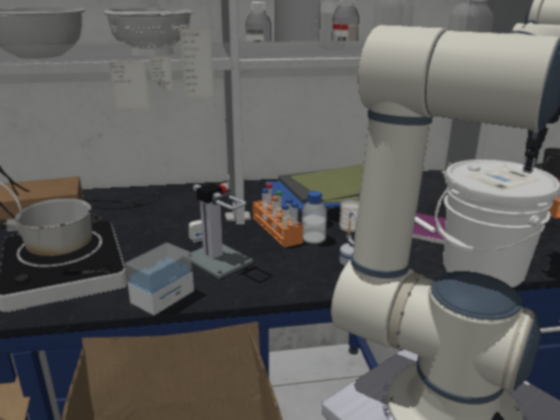

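View pics/top0.png

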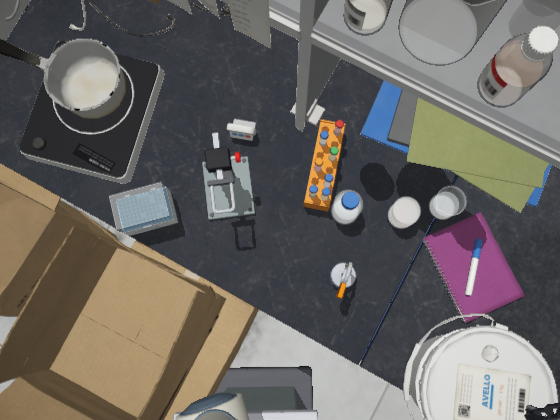

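The top view shows the weight at about (343,277) with its orange grip toward (341,292). The stand's column is near (217,160) and its loop extends down to about (222,212). The bottle is at (348,205) and the tip box at (145,208). In the scene view the arm hides the weight.

Run:
```python
import cv2,numpy as np
i=cv2.imread("pics/top0.png")
a=cv2.resize(i[245:315,300:390],None,fx=6,fy=6,interpolation=cv2.INTER_CUBIC)[:420]
b=cv2.resize(i[125:255,190:270],None,fx=3.23,fy=3.23,interpolation=cv2.INTER_CUBIC)
a=a[:420,:540];b=b[:419];o=np.zeros((420,800,3),np.uint8);o[:,:540]=a;o[:b.shape[0],540:540+b.shape[1]]=b[:,:260]
cv2.imwrite("pics/crop.png",o)
h=cv2.cvtColor(i,cv2.COLOR_BGR2HSV)
m=cv2.inRange(h,(5,170,120),(22,255,255));m[:255]=0;m[:,:300]=0
c=max(cv2.findContours(m,0,2)[0],key=cv2.contourArea);print(cv2.minAreaRect(c),cv2.contourArea(c),cv2.boundingRect(c))
```

```text
((341.2758483886719, 290.31036376953125), (5.570859909057617, 14.855627059936523), 21.801410675048828) 63.0 (336, 283, 10, 15)
```

View pics/crop.png

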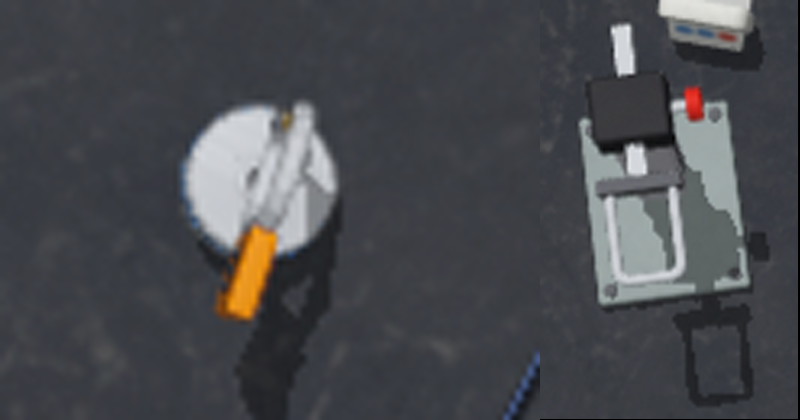

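The crop shows the orange grip's top face running from about (342,283) to (340,298) in full-image pixels and the nose near (350.5,262). The crossbar's centre is at about (224,211). Next I cast rays.

```bash
cat > h.py <<'E'
import numpy as np,cv2
from plant import bot
def ray(n,uv,z,m=None):
    m=m or bot.camera_model(n);T=np.array(m["world_from_camera"])
    d=T[:3,:3]@np.linalg.solve(np.array(m["K"]),[uv[0],uv[1],1.]);o=T[:3,3]
    return (o+d*(z-o[2])/d[2])
def st():
    s=bot.state();print({k:np.round(s[k],4).tolist() for k in("time_s","joint_pos","tcp_pos","tcp_rot","contact_force","gripper_width")})
E
python3 - <<'E'
from h import *
A=lambda u,v:(300+u/6,245+v/6)
B=lambda u,v:(190+(u-540)/3.23,125+v/3.23)
def p(l,uv,z):
    r=ray("top",uv,z)[:2];print(l,np.round(r,4));return r
ang=lambda a,b:print("  ang",np.degrees(np.arctan2(*(b-a)[::-1])).round(1))
g0=p("grip rear",A(241,318),.126);g1=p("grip front",A(264,229),.126);ang(g0,g1)
p("grip c",A(253,273),.126)
p("nose",A(303,107),.132)
p("disc",A(260,180),.046)
a=p("bl",B(602,303),.012);b=p("fl",B(582,120),.012);c=p("br",B(748,288),.012);d=p("fr",B(725,103),.012)
ang(a,b);ang(c,d)
x=p("xbar",B(650,277),.18);h=p("head",B(629,108),.196);ang(x,h)
p("L",B(612,235),.18);p("R",B(681,235),.18);p("armend",B(622,28),.19);p("armnear",B(636,160),.19)
E
```

```text
grip rear [ 0.393  -0.2076]
grip front [ 0.423  -0.2165]
  ang -16.7
grip c [ 0.4081 -0.2122]
nose [ 0.4641 -0.2309]
disc [ 0.4443 -0.2243]
bl [0.5816 0.0782]
fl [0.7178 0.0935]
br [ 0.5905 -0.027 ]
fr [ 0.7284 -0.0115]
  ang 6.4
  ang 6.4
xbar [0.5696 0.0247]
head [0.6742 0.036 ]
  ang 6.2
L [0.5968 0.0485]
R [0.5959 0.0052]
armend [0.7284 0.0413]
armnear [0.6423 0.0323]
```

Run:
```python
from h import *
for z in(.15,.2,.25,.3):
    print(z,"top lid centre/left/top edges",[ray("top",q,z)[:2].round(3).tolist() for q in((487,385),(411,400),(480,327),(437,318),(413,330))],"scene",[ray("scene",q,z)[:2].round(3).tolist() for q in((498,180),)])
print("gripper tip top:",ray("top",(540,405),.25).round(3))
```

```text
0.15 top lid centre/left/top edges [[0.221, -0.484], [0.195, -0.335], [0.331, -0.479], [0.35, -0.396], [0.327, -0.347]] scene [[0.323, -0.668]]
0.2 top lid centre/left/top edges [[0.228, -0.467], [0.203, -0.324], [0.333, -0.462], [0.351, -0.382], [0.33, -0.336]] scene [[0.259, -0.537]]
0.25 top lid centre/left/top edges [[0.235, -0.449], [0.211, -0.314], [0.335, -0.445], [0.352, -0.369], [0.332, -0.324]] scene [[0.195, -0.407]]
0.3 top lid centre/left/top edges [[0.242, -0.431], [0.219, -0.303], [0.337, -0.427], [0.353, -0.355], [0.334, -0.313]] scene [[0.131, -0.276]]
gripper tip top: [ 0.199 -0.539  0.25 ]
```

>>> step_arm(steps=[{"dz": -0.04}, {"dz": -0.04}, {"dz": -0.03}, {"dx": 0.0258, "dy": -0.0218}, {"dx": 0.0258, "dy": -0.0218}, {"dx": 0.0258, "dy": -0.0218}, {"dx": 0.0258, "dy": -0.0218}, {"dx": 0.0258, "dy": -0.0218}, {"dx": 0.0258, "dy": -0.0218}, {"dx": 0.0258, "dy": -0.0218}, {"dx": 0.0258, "dy": -0.0218}, {"dx": 0.0258, "dy": -0.0218}, {"dx": 0.0258, "dy": -0.0218}, {"dx": 0.0258, "dy": -0.0218}, {"dx": 0.0258, "dy": -0.0218}, {}])

```text
invalid input at $.steps[0]: expected keys dx, dy, dz, wx, wy, wz, jaw
```

>>> step_arm(steps=[{"wz": 0.88}, {"wz": 0.88}, {"wz": 0.88}, {"wz": 0.88}, {"wz": 0.88}, {"wz": 0.88}, {"wz": 0.88}, {}, {}])

```text
invalid input at $.steps[0]: expected keys dx, dy, dz, wx, wy, wz, jaw
```

Run:
```python
from h import *
st()
m=bot.camera_model("wrist");print(np.round(m["K"],1).tolist(),np.round(m["world_from_camera"],4).tolist())
np.savez("w1.npz",K=m["K"],T=m["world_from_camera"])
cv2.imwrite("pics/w1.png",bot.capture("wrist")[:,:,::-1])
```

```text
{'time_s': 0.1, 'joint_pos': [-1.2777, 0.0915, 1.2313, 0.0, 1.8199, -0.0567], 'tcp_pos': [0.2056, -0.5635, 0.2497], 'tcp_rot': [0.9847, 0.174, -0.0001, -0.0005], 'contact_force': [0.2225, 0.4249, -0.4881], 'gripper_width': 0.0851}
[[361.2, 0.0, 280.7], [0.0, 361.2, 209.0], [0.0, 0.0, 1.0]] [[0.3426, -0.9037, -0.2568, 0.2712], [-0.9395, -0.3297, -0.0931, -0.5394], [-0.0005, 0.2732, -0.962, 0.3737], [0.0, 0.0, 0.0, 1.0]]
```

View pics/w1.png

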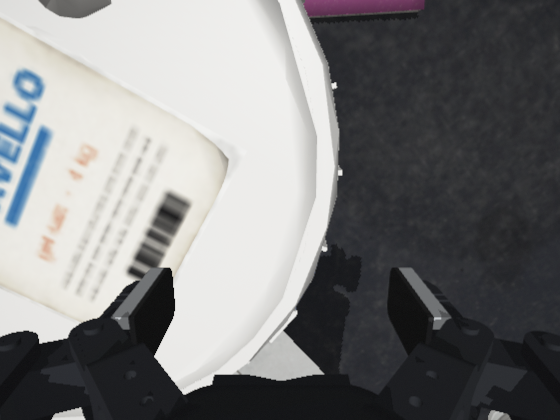

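The arm hasn't moved, because every row needs all seven keys. This view shows the bucket lid under the left finger, with its rim curving from (330,60) to (250,370), so I'll raise straight up first.

>>> step_arm(steps=[{"dx": 0, "dy": 0, "dz": -0.04, "wx": 0, "wy": 0, "wz": 0, "jaw": 1}, {"dx": 0, "dy": 0, "dz": -0.04, "wx": 0, "wy": 0, "wz": 0, "jaw": 1}, {"dx": 0, "dy": 0, "dz": -0.03, "wx": 0, "wy": 0, "wz": 0, "jaw": 1}, {"dx": 0.0258, "dy": -0.0218, "dz": 0, "wx": 0, "wy": 0, "wz": 0, "jaw": 1}, {"dx": 0.0258, "dy": -0.0218, "dz": 0, "wx": 0, "wy": 0, "wz": 0, "jaw": 1}, {"dx": 0.0258, "dy": -0.0218, "dz": 0, "wx": 0, "wy": 0, "wz": 0, "jaw": 1}, {"dx": 0.0258, "dy": -0.0218, "dz": 0, "wx": 0, "wy": 0, "wz": 0, "jaw": 1}, {"dx": 0.0258, "dy": -0.0218, "dz": 0, "wx": 0, "wy": 0, "wz": 0, "jaw": 1}, {"dx": 0.0258, "dy": -0.0218, "dz": 0, "wx": 0, "wy": 0, "wz": 0, "jaw": 1}, {"dx": 0.0258, "dy": -0.0218, "dz": 0, "wx": 0, "wy": 0, "wz": 0, "jaw": 1}, {"dx": 0.0258, "dy": -0.0218, "dz": 0, "wx": 0, "wy": 0, "wz": 0, "jaw": 1}, {"dx": 0.0258, "dy": -0.0218, "dz": 0, "wx": 0, "wy": 0, "wz": 0, "jaw": 1}, {"dx": 0.0258, "dy": -0.0218, "dz": 0, "wx": 0, "wy": 0, "wz": 0, "jaw": 1}, {"dx": 0.0258, "dy": -0.0218, "dz": 0, "wx": 0, "wy": 0, "wz": 0, "jaw": 1}, {"dx": 0.0258, "dy": -0.0218, "dz": 0, "wx": 0, "wy": 0, "wz": 0, "jaw": 1}, {"dx": 0, "dy": 0, "dz": 0, "wx": 0, "wy": 0, "wz": 0, "jaw": 1}])

```text
time_s: 1.48
tcp_pos: [0.4088, -0.2075, 0.36]
tcp_rot: [0.984, 0.177, 0.001, -0.001]
contact_force: [-0.7, 0.1, -1.8]
gripper_width: 0.0852
grip_force: 0.0
```

>>> step_arm(steps=[{"dx": 0, "dy": 0, "dz": 0, "wx": 0, "wy": 0, "wz": 0.88, "jaw": 1}, {"dx": 0, "dy": 0, "dz": 0, "wx": 0, "wy": 0, "wz": 0.88, "jaw": 1}, {"dx": 0, "dy": 0, "dz": 0, "wx": 0, "wy": 0, "wz": 0.88, "jaw": 1}, {"dx": 0, "dy": 0, "dz": 0, "wx": 0, "wy": 0, "wz": 0.88, "jaw": 1}, {"dx": 0, "dy": 0, "dz": 0, "wx": 0, "wy": 0, "wz": 0.88, "jaw": 1}, {"dx": 0, "dy": 0, "dz": 0, "wx": 0, "wy": 0, "wz": 0.88, "jaw": 1}, {"dx": 0, "dy": 0, "dz": 0, "wx": 0, "wy": 0, "wz": 0.88, "jaw": 1}, {"dx": 0, "dy": 0, "dz": 0, "wx": 0, "wy": 0, "wz": 0, "jaw": 1}, {"dx": 0, "dy": 0, "dz": 0, "wx": 0, "wy": 0, "wz": 0, "jaw": 1}])

```text
time_s: 2.23
tcp_pos: [0.4066, -0.2122, 0.3599]
tcp_rot: [0.989, -0.146, -0.0, -0.0]
contact_force: [-0.6, 1.0, -1.3]
gripper_width: 0.0853
grip_force: 0.0
```

Run:
```python
from h import *
st()
m=bot.camera_model("wrist")
np.savez("w2.npz",K=m["K"],world_from_camera=m["world_from_camera"])
i=bot.capture("wrist")[:,:,::-1];cv2.imwrite("pics/w2.png",i)
h=cv2.cvtColor(i,cv2.COLOR_BGR2HSV)
k=cv2.inRange(h,(5,170,90),(22,255,255))
for c in cv2.findContours(k,0,2)[0]:
    if cv2.contourArea(c)>100: print(cv2.minAreaRect(c),cv2.boundingRect(c))
```

```text
{'time_s': 2.2333, 'joint_pos': [-0.555, -0.2319, 1.3415, -0.0002, 2.0327, 1.3087], 'tcp_pos': [0.4066, -0.2122, 0.3599], 'tcp_rot': [0.9893, -0.146, -0.0004, -0.0001], 'contact_force': [-0.6088, 0.9976, -1.3352], 'gripper_width': 0.0853}
((278.51776123046875, 174.23451232910156), (9.445698738098145, 30.066587448120117), 3.814074993133545) (274, 159, 11, 31)
```

View pics/w2.png

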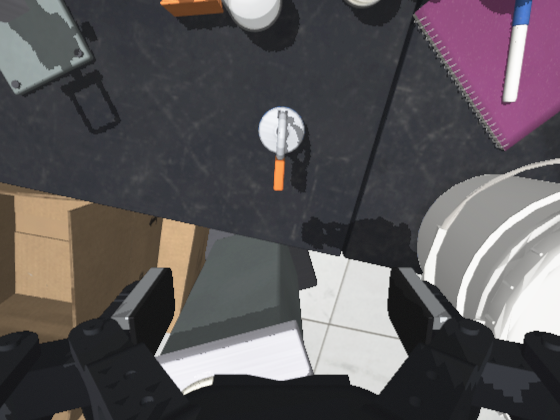

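The wrist view shows the grip at (278.5,174), nearly parallel to the image column axis and tilted about 4°. The weight's disc is at (282,131) and nothing is in the way.

Run:
```python
from h import *
m=dict(np.load("w2.npz"))
f=ray("",(279.5,159.5),.126,m);b=ray("",(277.5,189.5),.126,m);n=ray("",(283,108.5),.136,m)
print(f,b,(f+b)/2,n,np.degrees(np.arctan2(*(f-b)[1::-1])),np.degrees(np.arctan2(*(n-b)[1::-1])), np.linalg.norm(f-b))
g=.5*(f+b);T=m["world_from_camera"];print(T[:3,3])
```

```text
[ 0.42520572 -0.21590606  0.126     ] [ 0.39664328 -0.20513689  0.126     ] [ 0.4109245  -0.21052148  0.126     ] [ 0.47093522 -0.23318816  0.136     ] -20.658418210990785 -20.68561587866496 0.030525199933119564
[ 0.47354482 -0.23203379  0.4838135 ]
```

>>> step_arm(steps=[{"dx": 0, "dy": 0, "dz": 0, "wx": 0, "wy": 0, "wz": 0.5, "jaw": 1}, {"dx": 0.003, "dy": -0.002, "dz": 0.035, "wx": 0, "wy": 0, "wz": 0, "jaw": 1}, {"dx": 0, "dy": 0, "dz": 0.035, "wx": 0, "wy": 0, "wz": 0, "jaw": 1}, {"dx": 0, "dy": 0, "dz": 0.035, "wx": 0, "wy": 0, "wz": 0, "jaw": 1}, {"dx": 0, "dy": 0, "dz": 0.035, "wx": 0, "wy": 0, "wz": 0, "jaw": 1}, {"dx": 0, "dy": 0, "dz": 0.02, "wx": 0, "wy": 0, "wz": 0, "jaw": 0.6}, {"dx": 0, "dy": 0, "dz": 0, "wx": 0, "wy": 0, "wz": 0, "jaw": 0.6}, {"dx": 0, "dy": 0, "dz": 0, "wx": 0, "wy": 0, "wz": 0, "jaw": 0.6}])

```text
time_s: 2.95
tcp_pos: [0.4098, -0.2108, 0.1996]
tcp_rot: [0.985, -0.172, -0.001, -0.0]
contact_force: [0.2, -0.0, -0.8]
gripper_width: 0.0683
grip_force: 0.0
```

Run:
```python
from h import *
st()
m=bot.camera_model("wrist")
i=bot.capture("wrist")[:,:,::-1];cv2.imwrite("pics/w3.png",i)
h=cv2.cvtColor(i,cv2.COLOR_BGR2HSV)
k=cv2.inRange(h,(5,170,60),(22,255,255))
for c in cv2.findContours(k,0,2)[0]:
    if cv2.contourArea(c)>150:
        print(cv2.boundingRect(c),cv2.minAreaRect(c))
        for q in cv2.boxPoints(cv2.minAreaRect(c)): print(q,ray("",q,.126,m).round(4))
```

```text
{'time_s': 2.95, 'joint_pos': [-0.5489, -0.2898, 1.6764, -0.0, 1.7574, 1.3682], 'tcp_pos': [0.4098, -0.2108, 0.1996], 'tcp_rot': [0.985, -0.1723, -0.0011, -0.0004], 'contact_force': [0.151, -0.0376, -0.7754], 'gripper_width': 0.0683}
```

View pics/w3.png

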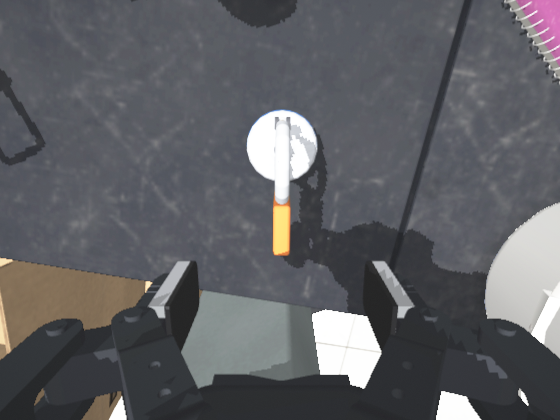

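The grip at (281,228) is centred between the fingers and aligned within about 1°. I'll descend and pinch it.

>>> step_arm(grip_force=100, steps=[{"dx": 0, "dy": 0, "dz": 0.03, "wx": 0, "wy": 0, "wz": 0.12, "jaw": 0.4}, {"dx": 0, "dy": 0, "dz": 0.03, "wx": 0, "wy": 0, "wz": 0, "jaw": 0.2}, {"dx": 0, "dy": 0, "dz": 0.02, "wx": 0, "wy": 0, "wz": 0, "jaw": 0}, {"dx": 0, "dy": 0, "dz": 0.013, "wx": 0, "wy": 0, "wz": 0, "jaw": -0.3}, {"dx": 0, "dy": 0, "dz": 0, "wx": 0, "wy": 0, "wz": 0, "jaw": -0.5}, {"dx": 0, "dy": 0, "dz": 0, "wx": 0, "wy": 0, "wz": 0, "jaw": -0.7}, {"dx": 0, "dy": 0, "dz": 0, "wx": 0, "wy": 0, "wz": 0, "jaw": -1}, {"dx": 0, "dy": 0, "dz": 0, "wx": 0, "wy": 0, "wz": 0, "jaw": -1}, {"dx": 0, "dy": 0, "dz": 0, "wx": 0, "wy": 0, "wz": 0, "jaw": -1}, {"dx": 0, "dy": 0, "dz": 0, "wx": 0, "wy": 0, "wz": 0, "jaw": -1}, {"dx": 0, "dy": 0, "dz": 0, "wx": 0, "wy": 0, "wz": 0, "jaw": -1}, {"dx": 0, "dy": 0, "dz": 0, "wx": 0, "wy": 0, "wz": 0, "jaw": -1}])

```text
time_s: 4.0
tcp_pos: [0.4112, -0.2115, 0.1096]
tcp_rot: [0.984, -0.179, 0.002, 0.001]
contact_force: [-2.4, 1.9, 5.7]
gripper_width: 0.0085
grip_force: 98.8
```

>>> step_arm(steps=[{"dx": 0, "dy": 0, "dz": 0, "wx": 0, "wy": 0, "wz": 0, "jaw": -1}, {"dx": 0, "dy": 0, "dz": -0.01, "wx": 0, "wy": 0, "wz": 0, "jaw": -1}, {"dx": 0, "dy": 0, "dz": -0.01, "wx": 0, "wy": 0, "wz": 0, "jaw": -1}, {"dx": 0, "dy": 0, "dz": -0.02, "wx": 0, "wy": 0, "wz": 0, "jaw": -1}, {"dx": 0, "dy": 0, "dz": -0.03, "wx": 0, "wy": 0, "wz": 0, "jaw": -1}, {"dx": 0, "dy": 0, "dz": 0, "wx": 0, "wy": 0, "wz": 0, "jaw": -1}, {"dx": 0, "dy": 0, "dz": 0, "wx": 0, "wy": 0, "wz": 0, "jaw": -1}, {"dx": 0, "dy": 0, "dz": 0, "wx": 0, "wy": 0, "wz": 0, "jaw": -1}, {"dx": 0, "dy": 0, "dz": 0, "wx": 0, "wy": 0, "wz": 0, "jaw": -1}])

```text
time_s: 4.75
tcp_pos: [0.4096, -0.2105, 0.175]
tcp_rot: [0.984, -0.179, -0.002, -0.001]
contact_force: [0.0, 0.2, -5.4]
gripper_width: 0.009
grip_force: 97.7
```

Run:
```python
from h import *
st();print(bot.state()["ft_torque"])
w=bot.capture("wrist")[:,:,::-1];t=bot.capture("top")[:,:,::-1];s=bot.capture("scene")[:,:,::-1]
cv2.imwrite("pics/t4.png",t);cv2.imwrite("pics/s4.png",s);cv2.imwrite("pics/w4.png",w)
o=np.zeros((420,800,3),np.uint8);o[:,:400]=w[:,80:480];o[:210,400:]=cv2.resize(t[240:310,280:413],(400,210),interpolation=2);o[210:,400:]=cv2.resize(s[200:305,280:480],(400,210),interpolation=2)
cv2.imwrite("pics/m4.png",o)
```

```text
{'time_s': 4.75, 'joint_pos': [-0.5487, -0.2888, 1.719, -0.0, 1.7149, 1.3823], 'tcp_pos': [0.4096, -0.2105, 0.175], 'tcp_rot': [0.9838, -0.1791, -0.0017, -0.0006], 'contact_force': [0.0193, 0.2436, -5.422], 'gripper_width': 0.009}
[-0.01938167  0.08918861  0.02769276]
```

View pics/m4.png

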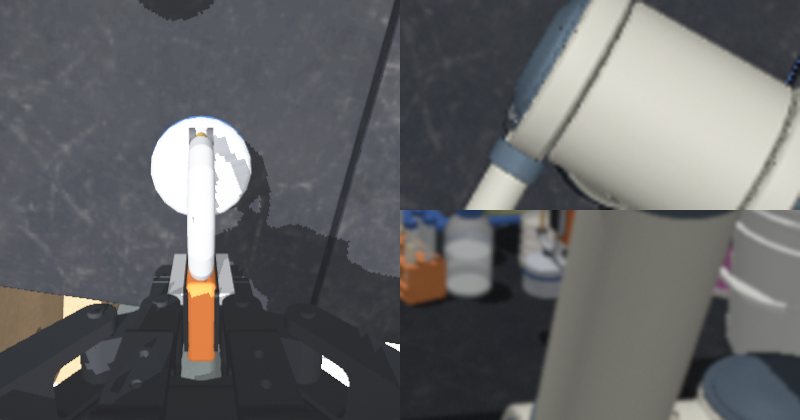

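The weight is held at about 0.55 kg, with the disc at (281,166) in the wrist frame and the hook in line. I'll check height and pitch by comparing projected points with the picture.

Run:
```python
from h import *
m=bot.camera_model("wrist");K=np.array(m["K"]);C=np.linalg.inv(np.array(m["world_from_camera"]))
s=bot.state();from scipy.spatial.transform import Rotation as R
Rt=R.from_quat(s["tcp_rot"]);print("toolx yaw",np.degrees(np.arctan2(*Rt.apply([1,0,0])[1::-1])),"tilt",Rt.apply([0,0,1]))
Rw=Rt*R.from_euler("x",180,degrees=True)
def pr(p): q=C[:3,:3]@p+C[:3,3];q=K@q;return (q[:2]/q[2]).round(1)
for dz,pit in((.1096,0),(.1066,0),(.1096,3)):
    Q=Rw*R.from_euler("y",pit,degrees=True)
    o=s["tcp_pos"]+Q.apply([.0385,0,0.103-dz])-Q.apply([0,0,.103])
    print(dz,pit,{k:pr(o+Q.apply(v)).tolist() for k,v in dict(front=[.028,0,.046],back=[-.028,0,.046],L=[0,.028,.046],Rr=[0,-.028,.046],bfront=[.028,0,0.0],gripfront=[-.023,0,.126],gripback=[-.054,0,.126],bendtop=[0,0,.14],noseout=[.024,0,.125]).items()})
i=cv2.imread("pics/w4.png");h=cv2.cvtColor(i,cv2.COLOR_BGR2HSV)
k=cv2.inRange(h,(0,0,185),(180,40,255));n,l,stt,c=cv2.connectedComponentsWithStats(k)
print([x.tolist() for x in stt[1:] if x[4]>300])
k=cv2.inRange(h,(5,120,60),(22,255,255));k[:, :240]=0;k[:,330:]=0;n,l,stt,c=cv2.connectedComponentsWithStats(k)
print([x.tolist() for x in stt[1:] if x[4]>20])
```

```text
toolx yaw -20.640632431293362 tilt [-0.00240797  0.00147876 -0.99999601]
0.1096 0 {'front': [281.7, 112.9], 'back': [281.6, 219.4], 'L': [228.1, 168.3], 'Rr': [335.2, 168.3], 'bfront': [281.5, 111.6], 'gripfront': [282.0, 278.4], 'gripback': [281.9, 358.7], 'bendtop': [282.2, 225.2], 'noseout': [282.1, 131.7]}
0.1066 0 {'front': [281.7, 113.0], 'back': [281.6, 221.1], 'L': [227.3, 169.3], 'Rr': [336.0, 169.3], 'bfront': [281.6, 111.7], 'gripfront': [282.0, 282.7], 'gripback': [282.0, 364.6], 'bendtop': [282.3, 228.8], 'noseout': [282.2, 132.4]}
0.1096 3 {'front': [281.7, 119.7], 'back': [281.6, 224.9], 'L': [228.9, 174.0], 'Rr': [334.4, 174.0], 'bfront': [281.5, 121.0], 'gripfront': [282.0, 274.9], 'gripback': [281.9, 358.1], 'bendtop': [282.2, 217.6], 'noseout': [282.1, 128.5]}
[[231, 117, 100, 163, 9047], [503, 217, 57, 137, 5297], [251, 255, 15, 36, 361], [299, 259, 15, 45, 354], [465, 342, 75, 42, 846], [543, 353, 17, 42, 366], [401, 355, 28, 32, 374]]
[[266, 268, 31, 93, 2151]]
```

Run:
```python
from h import *
from scipy.spatial.transform import Rotation as R
m=bot.camera_model("wrist");K=np.array(m["K"]);T=np.array(m["world_from_camera"]);s=bot.state()
def M(p,q):
    A=np.eye(4);A[:3,:3]=R.from_quat(q).as_matrix();A[:3,3]=p;return A
X=np.linalg.inv(M(s["tcp_pos"],s["tcp_rot"]))@T
def pr(Tc,p): C=np.linalg.inv(Tc);q=K@(C[:3,:3]@p+C[:3,3]);return (q[:2]/q[2]).round(1).tolist()
T3=M([.4098,-.2108,.1996],[.985,-.1723,-.0011,-.0004])@X
Q=R.from_euler("z",-20.6,degrees=True)
g=np.array([.4105,-.2112,0]);o=g+Q.apply([.0385,0,0])
P=dict(front=[.028,0,.046],back=[-.028,0,.046],L=[0,.028,.046],Rr=[0,-.028,.046],gripfront=[-.023,0,.126],gripback=[-.054,0,.126],noseout=[.024,0,.125])
print({k:pr(T3,o+Q.apply(v)) for k,v in P.items()})
for n in(3,4):
    i=cv2.imread(f"pics/w{n}.png");h=cv2.cvtColor(i,cv2.COLOR_BGR2HSV)
    k=cv2.inRange(h,(0,0,150),(180,60,255));k[:90]=0
    for r in (145,150,155,160,166,170,175): x=np.where(k[r,200:360])[0];print(n,r,x.min()+200,x.max()+200)
    x=h[100:370,281];print([ (r+100,x[r].tolist()) for r in range(0,270) if r%1==0 and abs(int(x[r][0])-int(x[r-1][0]))>6 and x[r][1]>60][:12])
```

```text
{'front': [282.9, 109.2], 'back': [281.9, 183.4], 'L': [245.6, 146.8], 'Rr': [319.1, 147.8], 'gripfront': [282.2, 204.0], 'gripback': [281.5, 254.7], 'noseout': [283.5, 118.5]}
3 145 247 316
3 150 247 316
3 155 248 314
3 160 249 313
3 166 253 309
3 170 256 307
3 175 262 301
[(204, [7, 71, 219]), (253, [15, 160, 254])]
4 145 236 325
4 150 234 327
4 155 232 329
4 160 231 330
4 166 231 330
4 170 231 330
4 175 231 329
[(280, [6, 63, 211]), (294, [16, 156, 254])]
```

Height and pitch agree within about 1–2 mm and 1°. I'll carry the weight to a standoff in front of the loop.

>>> step_arm(steps=[{"dx": 0, "dy": 0, "dz": -0.006, "wx": 0, "wy": 0, "wz": 0, "jaw": -1}, {"dx": 0, "dy": -0.0085, "dz": -0.006, "wx": 0, "wy": 0, "wz": 0, "jaw": -1}, {"dx": -0.0015, "dy": -0.015, "dz": 0, "wx": 0, "wy": 0, "wz": 0, "jaw": -1}, {"dx": -0.0015, "dy": -0.02, "dz": 0, "wx": 0, "wy": 0, "wz": 0, "jaw": -1}, {"dx": -0.0015, "dy": -0.02, "dz": 0, "wx": 0, "wy": 0, "wz": 0, "jaw": -1}, {"dx": -0.0015, "dy": -0.02, "dz": 0, "wx": 0, "wy": 0, "wz": 0, "jaw": -1}, {"dx": -0.0015, "dy": -0.02, "dz": 0, "wx": 0, "wy": 0, "wz": 0, "jaw": -1}, {"dx": -0.0015, "dy": -0.02, "dz": 0, "wx": 0, "wy": 0, "wz": 0, "jaw": -1}, {"dx": -0.0015, "dy": -0.02, "dz": 0, "wx": 0, "wy": 0, "wz": 0, "jaw": -1}, {"dx": -0.0015, "dy": -0.02, "dz": 0, "wx": 0, "wy": 0, "wz": 0, "jaw": -1}, {"dx": -0.0015, "dy": -0.02, "dz": 0, "wx": 0, "wy": 0, "wz": 0, "jaw": -1}, {"dx": -0.0015, "dy": -0.02, "dz": 0, "wx": 0, "wy": 0, "wz": 0, "jaw": -1}, {"dx": -0.0015, "dy": -0.02, "dz": 0, "wx": 0, "wy": 0, "wz": 0, "jaw": -1}, {"dx": -0.0015, "dy": -0.01, "dz": 0, "wx": 0, "wy": 0, "wz": 0, "jaw": -1}])

```text
time_s: 6.07
tcp_pos: [0.4763, 0.0164, 0.19]
tcp_rot: [0.984, -0.178, 0.0, -0.001]
contact_force: [-0.6, 0.1, -4.9]
gripper_width: 0.009
grip_force: 97.7
```

>>> step_arm(steps=[{"dx": 0, "dy": 0, "dz": 0, "wx": 0, "wy": 0, "wz": -0.5, "jaw": -1}, {"dx": 0, "dy": 0, "dz": 0, "wx": 0, "wy": 0, "wz": -0.7, "jaw": -1}, {"dx": 0, "dy": 0, "dz": 0, "wx": 0, "wy": 0, "wz": -0.7, "jaw": -1}, {"dx": 0, "dy": 0, "dz": 0, "wx": 0, "wy": 0, "wz": -0.7, "jaw": -1}, {"dx": 0, "dy": 0, "dz": 0, "wx": 0, "wy": 0, "wz": -0.7, "jaw": -1}, {"dx": 0, "dy": 0, "dz": 0, "wx": 0, "wy": 0, "wz": -0.7, "jaw": -1}, {"dx": 0, "dy": 0, "dz": 0, "wx": 0, "wy": 0, "wz": -0.5, "jaw": -1}, {"dx": 0, "dy": 0, "dz": 0, "wx": 0, "wy": 0, "wz": 0, "jaw": -1}, {"dx": 0, "dy": 0, "dz": 0, "wx": 0, "wy": 0, "wz": 0, "jaw": -1}, {"dx": 0, "dy": 0, "dz": 0, "wx": 0, "wy": 0, "wz": 0, "jaw": -1}])

```text
time_s: 6.9
tcp_pos: [0.4758, 0.0139, 0.1895]
tcp_rot: [0.999, 0.055, 0.0, 0.0]
contact_force: [-0.4, -0.3, -5.3]
gripper_width: 0.0087
grip_force: 97.8
```

Run:
```python
from h import *
st()
w=bot.capture("wrist")[:,:,::-1];s=bot.capture("scene")[:,:,::-1]
cv2.imwrite("pics/s5.png",s);cv2.imwrite("pics/w5.png",w)
o=np.zeros((600,800,3),np.uint8);o[:420,:400]=w[:,80:480];o[:,400:]=cv2.resize(s[165:285,180:260],(400,600),interpolation=2)
cv2.imwrite("pics/m5.png",o)
```

```text
{'time_s': 6.9, 'joint_pos': [-0.0422, -0.2497, 1.6611, -0.0001, 1.7299, 1.4192], 'tcp_pos': [0.4758, 0.0139, 0.1895], 'tcp_rot': [0.9985, 0.0547, 0.0001, 0.0001], 'contact_force': [-0.4327, -0.2682, -5.3078], 'gripper_width': 0.0087}
```

View pics/m5.png

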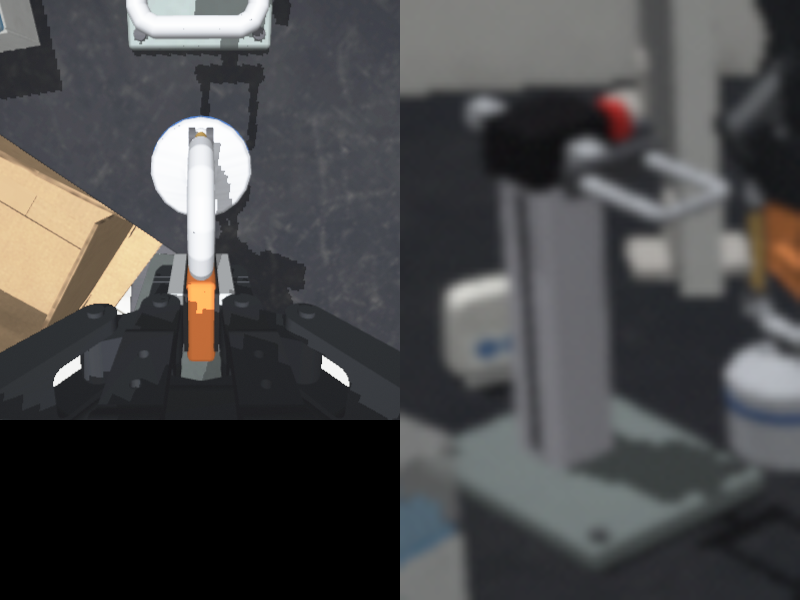

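The wrist view shows the crossbar at full-image (281,27), laterally in line with the hook at x=281. The scene view shows the gate facing the loop at about the right height.

Run:
```python
from h import *
m=bot.camera_model("wrist");b=ray("",(281,27),.18,m);print(b)
s=bot.state();e=np.array([.994,.1097,0]);d=b-s["tcp_pos"];print("along",d@e,"lat",d@[-.1097,.994,0])
w=cv2.imread("pics/w5.png");g=cv2.cvtColor(w,cv2.COLOR_BGR2GRAY);print(g[:50:2,281].tolist())
```

```text
[0.57066652 0.02458272 0.18      ]
along 0.09548627614862258 lat 0.0002116033297729139
[117, 118, 118, 117, 117, 117, 116, 116, 242, 249, 251, 253, 254, 252, 245, 235, 219, 186, 141, 139, 210, 210, 204, 158, 101]
```

>>> step_arm(steps=[{"dx": 0.005, "dy": 0, "dz": 0.0035, "wx": 0, "wy": 0, "wz": 0, "jaw": -1}, {"dx": 0.005, "dy": 0, "dz": 0, "wx": 0, "wy": 0, "wz": 0, "jaw": -1}, {"dx": 0.005, "dy": 0, "dz": 0, "wx": 0, "wy": 0, "wz": 0, "jaw": -1}, {"dx": 0, "dy": 0, "dz": 0, "wx": 0, "wy": 0, "wz": 0, "jaw": -1}, {"dx": 0, "dy": 0, "dz": 0, "wx": 0, "wy": 0, "wz": 0, "jaw": -1}])

```text
time_s: 7.42
tcp_pos: [0.4909, 0.0156, 0.1855]
tcp_rot: [0.998, 0.055, -0.0, -0.0]
contact_force: [0.0, 0.3, -5.6]
gripper_width: 0.009
grip_force: 97.8
```

>>> step_arm(steps=[{"dx": 0.003, "dy": 0, "dz": 0, "wx": 0, "wy": 0, "wz": 0, "jaw": -1}, {"dx": 0.003, "dy": 0, "dz": 0, "wx": 0, "wy": 0, "wz": 0, "jaw": -1}, {"dx": 0.002, "dy": 0, "dz": 0, "wx": 0, "wy": 0, "wz": 0, "jaw": -1}, {"dx": 0.001, "dy": 0, "dz": 0, "wx": 0, "wy": 0, "wz": 0, "jaw": -1}, {"dx": 0.001, "dy": 0, "dz": 0, "wx": 0, "wy": 0, "wz": 0, "jaw": -1}, {"dx": 0.001, "dy": 0, "dz": 0, "wx": 0, "wy": 0, "wz": 0, "jaw": -1}, {"dx": 0, "dy": 0, "dz": 0, "wx": 0, "wy": 0, "wz": 0, "jaw": -1}])

```text
time_s: 8.0
tcp_pos: [0.5017, 0.0168, 0.1858]
tcp_rot: [0.998, 0.055, -0.0, -0.0]
contact_force: [0.2, -0.2, -5.4]
gripper_width: 0.0083
grip_force: 97.8
```

>>> step_arm(steps=[{"dx": 0.001, "dy": 0, "dz": 0, "wx": 0, "wy": 0, "wz": 0, "jaw": -1}, {"dx": 0.001, "dy": 0, "dz": 0, "wx": 0, "wy": 0, "wz": 0, "jaw": -1}, {"dx": 0, "dy": 0, "dz": 0, "wx": 0, "wy": 0, "wz": 0, "jaw": -1}])

```text
time_s: 8.25
tcp_pos: [0.5037, 0.017, 0.1858]
tcp_rot: [0.998, 0.055, 0.0, -0.0]
contact_force: [-0.9, -0.0, -5.5]
gripper_width: 0.0091
grip_force: 97.8
```

>>> step_arm(steps=[{"dx": 0.001, "dy": 0, "dz": 0, "wx": 0, "wy": 0, "wz": 0, "jaw": -1}, {"dx": 0.001, "dy": 0, "dz": 0, "wx": 0, "wy": 0, "wz": 0, "jaw": -1}, {"dx": 0, "dy": 0, "dz": 0, "wx": 0, "wy": 0, "wz": 0, "jaw": -1}])

```text
time_s: 8.5
tcp_pos: [0.5057, 0.0172, 0.1858]
tcp_rot: [0.998, 0.055, 0.0, -0.0]
contact_force: [0.6, -0.3, -5.8]
gripper_width: 0.0088
grip_force: 97.8
```

>>> step_arm(steps=[{"dx": 0.001, "dy": 0, "dz": 0, "wx": 0, "wy": 0, "wz": 0, "jaw": -1}, {"dx": 0.001, "dy": 0, "dz": 0, "wx": 0, "wy": 0, "wz": 0, "jaw": -1}, {"dx": 0, "dy": 0, "dz": 0, "wx": 0, "wy": 0, "wz": 0, "jaw": -1}])

```text
time_s: 8.75
tcp_pos: [0.5077, 0.0175, 0.1857]
tcp_rot: [0.998, 0.056, 0.0, -0.0]
contact_force: [0.4, -0.8, -5.8]
gripper_width: 0.0087
grip_force: 97.8
```

>>> step_arm(steps=[{"dx": 0.001, "dy": 0, "dz": 0, "wx": 0, "wy": 0, "wz": 0, "jaw": -1}, {"dx": 0.001, "dy": 0, "dz": 0, "wx": 0, "wy": 0, "wz": 0, "jaw": -1}, {"dx": 0, "dy": 0, "dz": 0, "wx": 0, "wy": 0, "wz": 0, "jaw": -1}])

```text
time_s: 9.0
tcp_pos: [0.5094, 0.0177, 0.1857]
tcp_rot: [0.998, 0.055, -0.001, -0.0]
contact_force: [-2.4, -0.2, -5.3]
gripper_width: 0.0087
grip_force: 97.8
```

>>> step_arm(steps=[{"dx": 0.001, "dy": 0, "dz": 0, "wx": 0, "wy": 0, "wz": 0, "jaw": -1}, {"dx": 0.001, "dy": 0, "dz": 0, "wx": 0, "wy": 0, "wz": 0, "jaw": -1}, {"dx": 0, "dy": 0, "dz": 0, "wx": 0, "wy": 0, "wz": 0, "jaw": -1}])

```text
time_s: 9.25
tcp_pos: [0.5115, 0.0179, 0.1857]
tcp_rot: [0.998, 0.055, -0.0, -0.0]
contact_force: [-2.4, -0.9, -4.9]
gripper_width: 0.0086
grip_force: 97.8
```

Contact is at TCP x≈0.509, with a steady 2.4 N as expected from the gate's spring. I'll keep pressing slowly.

>>> step_arm(steps=[{"dx": 0.001, "dy": 0, "dz": 0, "wx": 0, "wy": 0, "wz": 0, "jaw": -1}, {"dx": 0.001, "dy": 0, "dz": 0, "wx": 0, "wy": 0, "wz": 0, "jaw": -1}, {"dx": 0.001, "dy": 0, "dz": 0, "wx": 0, "wy": 0, "wz": 0, "jaw": -1}, {"dx": 0.001, "dy": 0, "dz": 0, "wx": 0, "wy": 0, "wz": 0, "jaw": -1}, {"dx": 0, "dy": 0, "dz": 0, "wx": 0, "wy": 0, "wz": 0, "jaw": -1}])

```text
time_s: 9.67
tcp_pos: [0.5156, 0.0184, 0.1858]
tcp_rot: [0.998, 0.056, -0.0, -0.0]
contact_force: [-3.5, -0.8, -4.3]
gripper_width: 0.0088
grip_force: 97.8
```

>>> step_arm(steps=[{"dx": 0.001, "dy": 0, "dz": 0, "wx": 0, "wy": 0, "wz": 0, "jaw": -1}, {"dx": 0.001, "dy": 0, "dz": 0, "wx": 0, "wy": 0, "wz": 0, "jaw": -1}, {"dx": 0.001, "dy": 0, "dz": 0, "wx": 0, "wy": 0, "wz": 0, "jaw": -1}, {"dx": 0.001, "dy": 0, "dz": 0, "wx": 0, "wy": 0, "wz": 0, "jaw": -1}, {"dx": 0, "dy": 0, "dz": 0, "wx": 0, "wy": 0, "wz": 0, "jaw": -1}])

```text
time_s: 10.08
tcp_pos: [0.5196, 0.0188, 0.1857]
tcp_rot: [0.998, 0.055, -0.0, 0.0]
contact_force: [-4.9, -0.0, -4.6]
gripper_width: 0.0086
grip_force: 97.8
```

>>> step_arm(steps=[{"dx": 0.001, "dy": 0, "dz": 0, "wx": 0, "wy": 0, "wz": 0, "jaw": -1}, {"dx": 0.001, "dy": 0, "dz": 0, "wx": 0, "wy": 0, "wz": 0, "jaw": -1}, {"dx": 0.001, "dy": 0, "dz": 0, "wx": 0, "wy": 0, "wz": 0, "jaw": -1}, {"dx": 0.001, "dy": 0, "dz": 0, "wx": 0, "wy": 0, "wz": 0, "jaw": -1}, {"dx": 0, "dy": 0, "dz": 0, "wx": 0, "wy": 0, "wz": 0, "jaw": -1}])

```text
time_s: 10.5
tcp_pos: [0.5234, 0.0192, 0.1854]
tcp_rot: [0.998, 0.055, -0.0, -0.0]
contact_force: [-4.9, -0.4, -6.5]
gripper_width: 0.0086
grip_force: 97.8
```

>>> step_arm(steps=[{"dx": 0.001, "dy": 0, "dz": 0, "wx": 0, "wy": 0, "wz": 0, "jaw": -1}, {"dx": 0.001, "dy": 0, "dz": 0, "wx": 0, "wy": 0, "wz": 0, "jaw": -1}, {"dx": 0.001, "dy": 0, "dz": 0, "wx": 0, "wy": 0, "wz": 0, "jaw": -1}, {"dx": 0.001, "dy": 0, "dz": 0, "wx": 0, "wy": 0, "wz": 0, "jaw": -1}, {"dx": 0, "dy": 0, "dz": 0, "wx": 0, "wy": 0, "wz": 0, "jaw": -1}])

```text
time_s: 10.92
tcp_pos: [0.5273, 0.0197, 0.1851]
tcp_rot: [0.998, 0.055, -0.001, -0.0]
contact_force: [-4.2, -0.3, -8.8]
gripper_width: 0.0091
grip_force: 97.8
```

>>> step_arm(steps=[{"dx": 0.001, "dy": 0, "dz": 0, "wx": 0, "wy": 0, "wz": 0, "jaw": -1}, {"dx": 0.001, "dy": 0, "dz": 0, "wx": 0, "wy": 0, "wz": 0, "jaw": -1}, {"dx": 0.001, "dy": 0, "dz": 0, "wx": 0, "wy": 0, "wz": 0, "jaw": -1}, {"dx": 0.001, "dy": 0, "dz": 0, "wx": 0, "wy": 0, "wz": 0, "jaw": -1}, {"dx": 0, "dy": 0, "dz": 0, "wx": 0, "wy": 0, "wz": 0, "jaw": -1}])

```text
time_s: 11.33
tcp_pos: [0.5315, 0.0201, 0.1851]
tcp_rot: [0.998, 0.055, -0.0, -0.0]
contact_force: [-1.6, -0.0, -10.5]
gripper_width: 0.0085
grip_force: 97.3
```

>>> step_arm(steps=[{"dx": 0.001, "dy": 0, "dz": 0, "wx": 0, "wy": 0, "wz": 0, "jaw": -1}, {"dx": 0.001, "dy": 0, "dz": 0, "wx": 0, "wy": 0, "wz": 0, "jaw": -1}, {"dx": 0.001, "dy": 0, "dz": 0, "wx": 0, "wy": 0, "wz": 0, "jaw": -1}, {"dx": 0, "dy": 0, "dz": 0, "wx": 0, "wy": 0, "wz": 0, "jaw": -1}])

```text
time_s: 11.67
tcp_pos: [0.5347, 0.0205, 0.1853]
tcp_rot: [0.998, 0.056, -0.0, -0.0]
contact_force: [-1.6, -0.1, -12.4]
gripper_width: 0.0085
grip_force: 97.1
```

>>> step_arm(steps=[{"dx": 0.001, "dy": 0, "dz": 0, "wx": 0, "wy": 0, "wz": 0, "jaw": -1}, {"dx": 0.001, "dy": 0, "dz": 0, "wx": 0, "wy": 0, "wz": 0, "jaw": -1}, {"dx": 0, "dy": 0, "dz": 0, "wx": 0, "wy": 0, "wz": 0, "jaw": -1}])

```text
time_s: 11.92
tcp_pos: [0.5377, 0.0207, 0.1874]
tcp_rot: [0.998, 0.056, 0.002, 0.0]
contact_force: [-0.5, -0.1, -5.3]
gripper_width: 0.009
grip_force: 97.9
```

Run:
```python
from h import *
st();print(bot.state()["ft_torque"])
w=bot.capture("wrist")[:,:,::-1];s=bot.capture("scene")[:,:,::-1]
cv2.imwrite("pics/s6.png",s);cv2.imwrite("pics/w6.png",w)
o=np.zeros((600,800,3),np.uint8);o[:420,:400]=w[:,80:480];o[:,400:]=cv2.resize(s[165:285,190:270],(400,600),interpolation=2)
cv2.imwrite("pics/m6.png",o)
```

```text
{'time_s': 11.9167, 'joint_pos': [-0.0249, -0.083, 1.5163, 0.0002, 1.7039, 1.4349], 'tcp_pos': [0.5377, 0.0207, 0.1874], 'tcp_rot': [0.9985, 0.0555, 0.0022, 0.0001], 'contact_force': [-0.5209, -0.1422, -5.2859], 'gripper_width': 0.009}
[-0.11422483  0.0286331  -0.04297872]
```

View pics/m6.png

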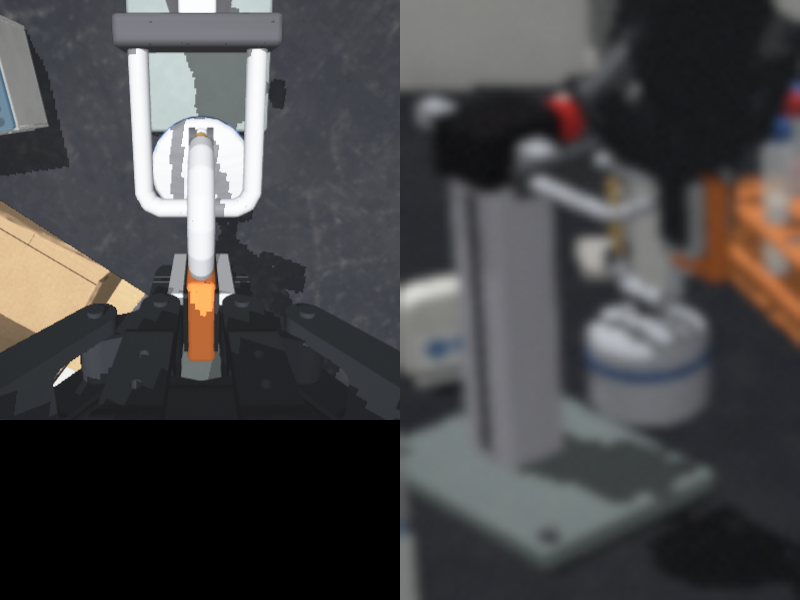

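The loop passed the gate. The push fell to zero, and the brass gate is upright at scene-crop (613,215) with the bar inside the hook. I'll centre the bar under the bend and lower the weight.

>>> step_arm(steps=[{"dx": -0.002, "dy": 0, "dz": 0, "wx": 0, "wy": 0, "wz": 0, "jaw": -1}, {"dx": -0.002, "dy": 0, "dz": 0.001, "wx": 0, "wy": 0, "wz": 0, "jaw": -1}, {"dx": 0, "dy": 0, "dz": 0.002, "wx": 0, "wy": 0, "wz": 0, "jaw": -1}, {"dx": 0, "dy": 0, "dz": 0.003, "wx": 0, "wy": 0, "wz": 0, "jaw": -1}, {"dx": 0, "dy": 0, "dz": 0.003, "wx": 0, "wy": 0, "wz": 0, "jaw": -1}, {"dx": 0, "dy": 0, "dz": 0.003, "wx": 0, "wy": 0, "wz": 0, "jaw": -1}, {"dx": 0, "dy": 0, "dz": 0.002, "wx": 0, "wy": 0, "wz": 0, "jaw": -1}, {"dx": 0, "dy": 0, "dz": 0.002, "wx": 0, "wy": 0, "wz": 0, "jaw": -1}, {"dx": 0, "dy": 0, "dz": 0, "wx": 0, "wy": 0, "wz": 0, "jaw": -1}, {"dx": 0, "dy": 0, "dz": 0, "wx": 0, "wy": 0, "wz": 0, "jaw": -1}])

```text
time_s: 12.85
tcp_pos: [0.5324, 0.0202, 0.1696]
tcp_rot: [0.998, 0.055, -0.0, -0.0]
contact_force: [0.3, -0.6, -5.7]
gripper_width: 0.0087
grip_force: 97.9
```

>>> step_arm(steps=[{"dx": 0, "dy": 0, "dz": 0.001, "wx": 0, "wy": 0, "wz": 0, "jaw": -1}, {"dx": 0, "dy": 0, "dz": 0.001, "wx": 0, "wy": 0, "wz": 0, "jaw": -1}, {"dx": 0, "dy": 0, "dz": 0.001, "wx": 0, "wy": 0, "wz": 0, "jaw": -1}, {"dx": 0, "dy": 0, "dz": 0, "wx": 0, "wy": 0, "wz": 0, "jaw": -1}, {"dx": 0, "dy": 0, "dz": 0, "wx": 0, "wy": 0, "wz": 0, "jaw": -1}])

```text
time_s: 13.27
tcp_pos: [0.5324, 0.0202, 0.1667]
tcp_rot: [0.998, 0.056, -0.0, -0.0]
contact_force: [-0.2, 0.5, -6.1]
gripper_width: 0.0087
grip_force: 97.9
```

>>> step_arm(steps=[{"dx": 0, "dy": 0, "dz": 0.001, "wx": 0, "wy": 0, "wz": 0, "jaw": -1}, {"dx": 0, "dy": 0, "dz": 0.001, "wx": 0, "wy": 0, "wz": 0, "jaw": -1}, {"dx": 0, "dy": 0, "dz": 0.001, "wx": 0, "wy": 0, "wz": 0, "jaw": -1}, {"dx": 0, "dy": 0, "dz": 0, "wx": 0, "wy": 0, "wz": 0, "jaw": -1}, {"dx": 0, "dy": 0, "dz": 0, "wx": 0, "wy": 0, "wz": 0, "jaw": -1}])

```text
time_s: 13.68
tcp_pos: [0.5324, 0.0202, 0.1637]
tcp_rot: [0.998, 0.055, -0.0, -0.0]
contact_force: [-0.5, -0.1, -5.2]
gripper_width: 0.009
grip_force: 97.9
```

>>> step_arm(steps=[{"dx": 0, "dy": 0, "dz": 0.0007, "wx": 0, "wy": 0, "wz": 0, "jaw": -1}, {"dx": 0, "dy": 0, "dz": 0.0007, "wx": 0, "wy": 0, "wz": 0, "jaw": -1}, {"dx": 0, "dy": 0, "dz": 0, "wx": 0, "wy": 0, "wz": 0, "jaw": -1}])

```text
time_s: 13.93
tcp_pos: [0.5324, 0.0202, 0.1622]
tcp_rot: [0.998, 0.055, -0.0, -0.0]
contact_force: [0.2, -0.8, -5.3]
gripper_width: 0.0089
grip_force: 97.9
```

>>> step_arm(steps=[{"dx": 0, "dy": 0, "dz": 0.0005, "wx": 0, "wy": 0, "wz": 0, "jaw": -1}, {"dx": 0, "dy": 0, "dz": 0.0005, "wx": 0, "wy": 0, "wz": 0, "jaw": -1}, {"dx": 0, "dy": 0, "dz": 0, "wx": 0, "wy": 0, "wz": 0, "jaw": -1}])

```text
time_s: 14.18
tcp_pos: [0.5325, 0.0202, 0.1615]
tcp_rot: [0.998, 0.055, 0.0, 0.0]
contact_force: [0.6, 0.0, -5.2]
gripper_width: 0.009
grip_force: 98.0
```

>>> step_arm(steps=[{"dx": 0, "dy": 0, "dz": 0.0005, "wx": 0, "wy": 0, "wz": 0, "jaw": -1}, {"dx": 0, "dy": 0, "dz": 0, "wx": 0, "wy": 0, "wz": 0, "jaw": -1}, {"dx": 0, "dy": 0, "dz": 0, "wx": 0, "wy": 0, "wz": 0, "jaw": -1}])

```text
time_s: 14.43
tcp_pos: [0.5325, 0.0202, 0.1613]
tcp_rot: [0.998, 0.055, 0.0, 0.0]
contact_force: [-0.3, -0.4, -2.5]
gripper_width: 0.009
grip_force: 98.1
```

>>> step_arm(steps=[{"dx": 0, "dy": 0, "dz": 0.0005, "wx": 0, "wy": 0, "wz": 0, "jaw": -1}, {"dx": 0, "dy": 0, "dz": 0, "wx": 0, "wy": 0, "wz": 0, "jaw": -1}, {"dx": 0, "dy": 0, "dz": 0, "wx": 0, "wy": 0, "wz": 0, "jaw": -1}])

```text
time_s: 14.68
tcp_pos: [0.5326, 0.0202, 0.161]
tcp_rot: [0.998, 0.055, 0.001, 0.0]
contact_force: [-1.7, 0.4, 0.5]
gripper_width: 0.0092
grip_force: 98.6
```

>>> step_arm(steps=[{"dx": 0, "dy": 0, "dz": 0.0005, "wx": 0, "wy": 0, "wz": 0, "jaw": -1}, {"dx": 0, "dy": 0, "dz": 0, "wx": 0, "wy": 0, "wz": 0, "jaw": -1}, {"dx": 0, "dy": 0, "dz": 0, "wx": 0, "wy": 0, "wz": 0, "jaw": -1}])

```text
time_s: 14.93
tcp_pos: [0.5327, 0.0202, 0.1608]
tcp_rot: [0.998, 0.055, 0.001, 0.0]
contact_force: [-3.2, -0.2, 4.1]
gripper_width: 0.0087
grip_force: 99.1
```

>>> step_arm(steps=[{"dx": 0, "dy": 0, "dz": -0.0006, "wx": 0, "wy": 0, "wz": 0, "jaw": -1}, {"dx": -0.001, "dy": 0, "dz": 0, "wx": 0, "wy": 0, "wz": 0, "jaw": -1}, {"dx": 0, "dy": 0, "dz": 0, "wx": 0, "wy": 0, "wz": 0, "jaw": -1}, {"dx": 0, "dy": 0, "dz": 0, "wx": 0, "wy": 0, "wz": 0, "jaw": -1}])

```text
time_s: 15.27
tcp_pos: [0.5323, 0.0201, 0.1609]
tcp_rot: [0.998, 0.056, 0.001, 0.0]
contact_force: [4.1, 0.9, 1.8]
gripper_width: 0.0089
grip_force: 99.1
```

>>> step_arm(steps=[{"dx": -0.001, "dy": 0, "dz": 0, "wx": 0, "wy": 0, "wz": 0, "jaw": -1}, {"dx": 0, "dy": 0, "dz": 0, "wx": 0, "wy": 0, "wz": 0, "jaw": -1}, {"dx": 0, "dy": 0, "dz": 0, "wx": 0, "wy": 0, "wz": 0, "jaw": -1}])

```text
time_s: 15.52
tcp_pos: [0.5312, 0.02, 0.1611]
tcp_rot: [0.998, 0.056, 0.001, 0.0]
contact_force: [5.4, 0.9, 2.4]
gripper_width: 0.0088
grip_force: 99.1
```

Run:
```python
from h import *
st();print(bot.state()["ft_torque"])
```

```text
{'time_s': 15.5167, 'joint_pos': [-0.0264, -0.0948, 1.574, 0.0002, 1.66, 1.4334], 'tcp_pos': [0.5312, 0.02, 0.1611], 'tcp_rot': [0.9985, 0.0555, 0.0012, 0.0], 'contact_force': [5.3882, 0.8614, 2.4181], 'gripper_width': 0.0088}
[ 0.00529547 -0.82145667  0.00298684]
```

Friction at the bend caused the sideways load, since its sign flips within 1 mm. I'll lift clear to relieve it, then re-seat straight down.

>>> step_arm(steps=[{"dx": 0, "dy": 0, "dz": -0.001, "wx": 0, "wy": 0, "wz": 0, "jaw": -1}, {"dx": 0.0005, "dy": 0, "dz": -0.0005, "wx": 0, "wy": 0, "wz": 0, "jaw": -1}, {"dx": 0, "dy": 0, "dz": 0, "wx": 0, "wy": 0, "wz": 0, "jaw": -1}, {"dx": 0, "dy": 0, "dz": 0, "wx": 0, "wy": 0, "wz": 0, "jaw": -1}])

```text
time_s: 15.85
tcp_pos: [0.5306, 0.02, 0.1615]
tcp_rot: [0.998, 0.055, -0.001, -0.0]
contact_force: [2.9, 0.8, -0.3]
gripper_width: 0.0086
grip_force: 99.1
```

>>> step_arm(steps=[{"dx": 0, "dy": 0, "dz": 0.0005, "wx": 0, "wy": 0, "wz": 0, "jaw": -1}, {"dx": 0, "dy": 0, "dz": 0, "wx": 0, "wy": 0, "wz": 0, "jaw": -1}, {"dx": 0, "dy": 0, "dz": 0, "wx": 0, "wy": 0, "wz": 0, "jaw": -1}])

```text
time_s: 16.1
tcp_pos: [0.5307, 0.02, 0.1614]
tcp_rot: [0.998, 0.055, -0.0, -0.0]
contact_force: [0.4, 1.4, 1.2]
gripper_width: 0.0088
grip_force: 99.1
```

>>> step_arm(grip_force=20, steps=[{"dx": 0, "dy": 0, "dz": 0, "wx": 0, "wy": 0, "wz": 0, "jaw": -1}, {"dx": 0, "dy": 0, "dz": 0, "wx": 0, "wy": 0, "wz": 0, "jaw": -1}, {"dx": 0, "dy": 0, "dz": 0, "wx": 0, "wy": 0, "wz": 0, "jaw": -1}, {"dx": 0, "dy": 0, "dz": 0, "wx": 0, "wy": 0, "wz": 0, "jaw": -1}])

```text
time_s: 16.43
tcp_pos: [0.5308, 0.02, 0.1614]
tcp_rot: [0.998, 0.055, -0.0, 0.0]
contact_force: [-0.5, -0.4, 0.9]
gripper_width: 0.009
grip_force: 99.1
```

>>> step_arm(steps=[{"dx": 0, "dy": 0, "dz": 0, "wx": 0, "wy": 0, "wz": 0, "jaw": -0.7}, {"dx": 0, "dy": 0, "dz": 0, "wx": 0, "wy": 0, "wz": 0, "jaw": -0.5}, {"dx": 0, "dy": 0, "dz": 0, "wx": 0, "wy": 0, "wz": 0, "jaw": -0.2}, {"dx": 0, "dy": 0, "dz": 0, "wx": 0, "wy": 0, "wz": 0, "jaw": 0}, {"dx": 0, "dy": 0, "dz": 0, "wx": 0, "wy": 0, "wz": 0, "jaw": 0}, {"dx": 0, "dy": 0, "dz": 0, "wx": 0, "wy": 0, "wz": 0, "jaw": 0}, {"dx": 0, "dy": 0, "dz": 0, "wx": 0, "wy": 0, "wz": 0, "jaw": 0}])

```text
time_s: 17.02
tcp_pos: [0.5309, 0.02, 0.1614]
tcp_rot: [0.998, 0.055, -0.0, -0.0]
contact_force: [0.1, 0.2, -1.5]
gripper_width: 0.0429
grip_force: 0.0
```

Run:
```python
from h import *
st()
w=bot.capture("wrist")[:,:,::-1];s=bot.capture("scene")[:,:,::-1]
cv2.imwrite("pics/w7.png",w)
o=np.zeros((600,800,3),np.uint8);o[:420,:400]=w[:,80:480];o[:,400:]=cv2.resize(s[165:285,190:270],(400,600),interpolation=2)
cv2.imwrite("pics/m7.png",o)
```

```text
{'time_s': 17.0167, 'joint_pos': [-0.0263, -0.0935, 1.5721, 0.0, 1.6632, 1.4334], 'tcp_pos': [0.5309, 0.02, 0.1614], 'tcp_rot': [0.9985, 0.0555, -0.0001, -0.0], 'contact_force': [0.0974, 0.2006, -1.5378], 'gripper_width': 0.0429}
```

View pics/m7.png

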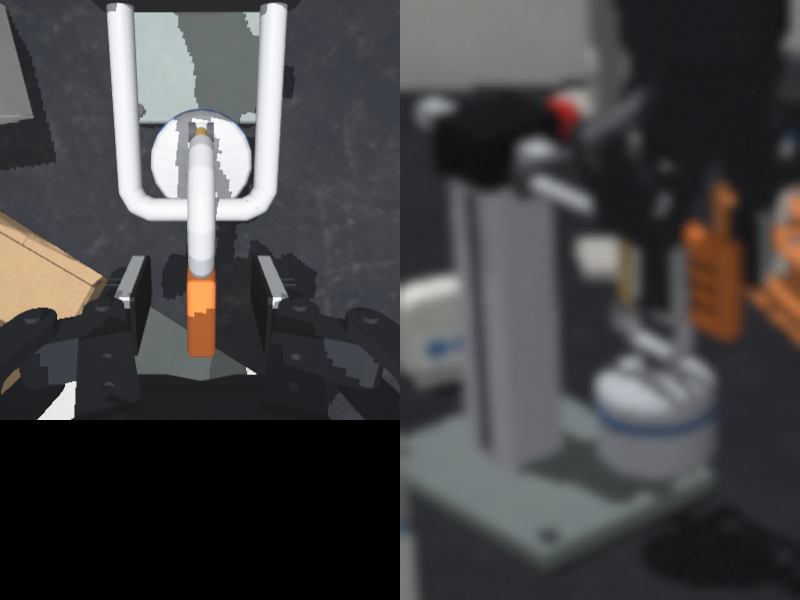

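The weight hangs from the loop with the gate shut, the jaws open and the grip centred between them at wrist (281,312). I'll retreat straight up, wait, and check that it is still.

>>> step_arm(steps=[{"dx": 0, "dy": 0, "dz": -0.008, "wx": 0, "wy": 0, "wz": 0, "jaw": 0}, {"dx": 0, "dy": 0, "dz": -0.015, "wx": 0, "wy": 0, "wz": 0, "jaw": 0}, {"dx": 0, "dy": 0, "dz": -0.02, "wx": 0, "wy": 0, "wz": 0, "jaw": 0}, {"dx": 0, "dy": 0, "dz": -0.02, "wx": 0, "wy": 0, "wz": 0, "jaw": 0}, {"dx": 0, "dy": 0, "dz": -0.02, "wx": 0, "wy": 0, "wz": 0, "jaw": 0}, {"dx": 0, "dy": 0, "dz": -0.02, "wx": 0, "wy": 0, "wz": 0, "jaw": 0}, {"dx": 0, "dy": 0, "dz": -0.02, "wx": 0, "wy": 0, "wz": 0, "jaw": 0}, {"dx": 0, "dy": 0, "dz": 0, "wx": 0, "wy": 0, "wz": 0, "jaw": 0}, {"dx": 0, "dy": 0, "dz": 0, "wx": 0, "wy": 0, "wz": 0, "jaw": 0}, {"dx": 0, "dy": 0, "dz": 0, "wx": 0, "wy": 0, "wz": 0, "jaw": 0}])

```text
time_s: 17.95
tcp_pos: [0.5308, 0.02, 0.2834]
tcp_rot: [0.998, 0.055, -0.001, -0.0]
contact_force: [0.1, 0.2, -1.6]
gripper_width: 0.0422
grip_force: 0.0
```

```bash
cat > sw.py <<'E'
from h import *
# swing check: orange grip & scene orange centroid over successive frames
for t in range(12):
    r=[]
    for n,box in(("wrist",(0,420,200,360)),):
        i=bot.capture(n);h=cv2.cvtColor(i,cv2.COLOR_RGB2HSV);k=cv2.inRange(h,(5,120,60),(22,255,255))
        k[:, :200]=0;k[:,360:]=0;l=cv2.connectedComponentsWithStats(k);j=1+np.argmax(l[2][1:,4]);r+=[*l[3][j].round(2),l[2][j].tolist()]
    print(r)
cv2.imwrite("pics/w8.png",i[:,:,::-1]);st()
E
python3 sw.py
```

```text
[np.float64(280.94), np.float64(213.45), [274, 185, 15, 52, 684]]
[np.float64(280.95), np.float64(213.18), [274, 185, 15, 52, 688]]
[np.float64(280.96), np.float64(212.98), [274, 185, 15, 52, 690]]
[np.float64(280.95), np.float64(212.86), [274, 185, 15, 52, 690]]
[np.float64(280.95), np.float64(212.86), [274, 185, 15, 52, 690]]
[np.float64(280.93), np.float64(213.02), [274, 185, 15, 52, 687]]
[np.float64(280.94), np.float64(213.13), [274, 185, 15, 52, 686]]
[np.float64(280.94), np.float64(213.16), [274, 185, 15, 52, 685]]
[np.float64(280.93), np.float64(213.21), [274, 184, 15, 53, 683]]
[np.float64(280.93), np.float64(213.31), [274, 184, 15, 53, 682]]
[np.float64(280.93), np.float64(213.35), [274, 185, 15, 52, 681]]
[np.float64(280.93), np.float64(213.35), [274, 185, 15, 52, 681]]
{'time_s': 18.55, 'joint_pos': [-0.0263, -0.084, 1.3456, 0.0, 1.8801, 1.4335], 'tcp_pos': [0.5309, 0.0201, 0.2844], 'tcp_rot': [0.9985, 0.0555, -0.0, -0.0], 'contact_force': [0.0289, -0.0983, -2.3943], 'gripper_width': 0.0428}
```

It has a tiny residual swing of about 0.5 px, so I'll let it damp out.

>>> step_arm(steps=[{"dx": 0, "dy": 0, "dz": 0, "wx": 0, "wy": 0, "wz": 0, "jaw": 0}, {"dx": 0, "dy": 0, "dz": 0, "wx": 0, "wy": 0, "wz": 0, "jaw": 0}, {"dx": 0, "dy": 0, "dz": 0, "wx": 0, "wy": 0, "wz": 0, "jaw": 0}, {"dx": 0, "dy": 0, "dz": 0, "wx": 0, "wy": 0, "wz": 0, "jaw": 0}, {"dx": 0, "dy": 0, "dz": 0, "wx": 0, "wy": 0, "wz": 0, "jaw": 0}, {"dx": 0, "dy": 0, "dz": 0, "wx": 0, "wy": 0, "wz": 0, "jaw": 0}, {"dx": 0, "dy": 0, "dz": 0, "wx": 0, "wy": 0, "wz": 0, "jaw": 0}, {"dx": 0, "dy": 0, "dz": 0, "wx": 0, "wy": 0, "wz": 0, "jaw": 0}, {"dx": 0, "dy": 0, "dz": 0, "wx": 0, "wy": 0, "wz": 0, "jaw": 0}, {"dx": 0, "dy": 0, "dz": 0, "wx": 0, "wy": 0, "wz": 0, "jaw": 0}, {"dx": 0, "dy": 0, "dz": 0, "wx": 0, "wy": 0, "wz": 0, "jaw": 0}, {"dx": 0, "dy": 0, "dz": 0, "wx": 0, "wy": 0, "wz": 0, "jaw": 0}, {"dx": 0, "dy": 0, "dz": 0, "wx": 0, "wy": 0, "wz": 0, "jaw": 0}, {"dx": 0, "dy": 0, "dz": 0, "wx": 0, "wy": 0, "wz": 0, "jaw": 0}, {"dx": 0, "dy": 0, "dz": 0, "wx": 0, "wy": 0, "wz": 0, "jaw": 0}, {"dx": 0, "dy": 0, "dz": 0, "wx": 0, "wy": 0, "wz": 0, "jaw": 0}, {"dx": 0, "dy": 0, "dz": 0, "wx": 0, "wy": 0, "wz": 0, "jaw": 0}, {"dx": 0, "dy": 0, "dz": 0, "wx": 0, "wy": 0, "wz": 0, "jaw": 0}, {"dx": 0, "dy": 0, "dz": 0, "wx": 0, "wy": 0, "wz": 0, "jaw": 0}, {"dx": 0, "dy": 0, "dz": 0, "wx": 0, "wy": 0, "wz": 0, "jaw": 0}])

```text
time_s: 20.22
tcp_pos: [0.5309, 0.02, 0.2845]
tcp_rot: [0.998, 0.055, 0.0, -0.0]
contact_force: [0.4, 0.3, -1.3]
gripper_width: 0.0426
grip_force: 0.0
```

>>> step_arm(steps=[{"dx": 0, "dy": 0, "dz": 0, "wx": 0, "wy": 0, "wz": 0, "jaw": 0}, {"dx": 0, "dy": 0, "dz": 0, "wx": 0, "wy": 0, "wz": 0, "jaw": 0}, {"dx": 0, "dy": 0, "dz": 0, "wx": 0, "wy": 0, "wz": 0, "jaw": 0}, {"dx": 0, "dy": 0, "dz": 0, "wx": 0, "wy": 0, "wz": 0, "jaw": 0}, {"dx": 0, "dy": 0, "dz": 0, "wx": 0, "wy": 0, "wz": 0, "jaw": 0}, {"dx": 0, "dy": 0, "dz": 0, "wx": 0, "wy": 0, "wz": 0, "jaw": 0}, {"dx": 0, "dy": 0, "dz": 0, "wx": 0, "wy": 0, "wz": 0, "jaw": 0}, {"dx": 0, "dy": 0, "dz": 0, "wx": 0, "wy": 0, "wz": 0, "jaw": 0}, {"dx": 0, "dy": 0, "dz": 0, "wx": 0, "wy": 0, "wz": 0, "jaw": 0}, {"dx": 0, "dy": 0, "dz": 0, "wx": 0, "wy": 0, "wz": 0, "jaw": 0}, {"dx": 0, "dy": 0, "dz": 0, "wx": 0, "wy": 0, "wz": 0, "jaw": 0}, {"dx": 0, "dy": 0, "dz": 0, "wx": 0, "wy": 0, "wz": 0, "jaw": 0}, {"dx": 0, "dy": 0, "dz": 0, "wx": 0, "wy": 0, "wz": 0, "jaw": 0}, {"dx": 0, "dy": 0, "dz": 0, "wx": 0, "wy": 0, "wz": 0, "jaw": 0}, {"dx": 0, "dy": 0, "dz": 0, "wx": 0, "wy": 0, "wz": 0, "jaw": 0}, {"dx": 0, "dy": 0, "dz": 0, "wx": 0, "wy": 0, "wz": 0, "jaw": 0}, {"dx": 0, "dy": 0, "dz": 0, "wx": 0, "wy": 0, "wz": 0, "jaw": 0}, {"dx": 0, "dy": 0, "dz": 0, "wx": 0, "wy": 0, "wz": 0, "jaw": 0}, {"dx": 0, "dy": 0, "dz": 0, "wx": 0, "wy": 0, "wz": 0, "jaw": 0}, {"dx": 0, "dy": 0, "dz": 0, "wx": 0, "wy": 0, "wz": 0, "jaw": 0}])

```text
time_s: 21.88
tcp_pos: [0.531, 0.0201, 0.2844]
tcp_rot: [0.998, 0.055, -0.0, -0.0]
contact_force: [-0.3, 0.2, -2.1]
gripper_width: 0.0429
grip_force: 0.0
```

>>> step_arm(steps=[{"dx": 0, "dy": 0, "dz": 0, "wx": 0, "wy": 0, "wz": 0, "jaw": 0}, {"dx": 0, "dy": 0, "dz": 0, "wx": 0, "wy": 0, "wz": 0, "jaw": 0}, {"dx": 0, "dy": 0, "dz": 0, "wx": 0, "wy": 0, "wz": 0, "jaw": 0}, {"dx": 0, "dy": 0, "dz": 0, "wx": 0, "wy": 0, "wz": 0, "jaw": 0}, {"dx": 0, "dy": 0, "dz": 0, "wx": 0, "wy": 0, "wz": 0, "jaw": 0}, {"dx": 0, "dy": 0, "dz": 0, "wx": 0, "wy": 0, "wz": 0, "jaw": 0}, {"dx": 0, "dy": 0, "dz": 0, "wx": 0, "wy": 0, "wz": 0, "jaw": 0}, {"dx": 0, "dy": 0, "dz": 0, "wx": 0, "wy": 0, "wz": 0, "jaw": 0}, {"dx": 0, "dy": 0, "dz": 0, "wx": 0, "wy": 0, "wz": 0, "jaw": 0}, {"dx": 0, "dy": 0, "dz": 0, "wx": 0, "wy": 0, "wz": 0, "jaw": 0}, {"dx": 0, "dy": 0, "dz": 0, "wx": 0, "wy": 0, "wz": 0, "jaw": 0}, {"dx": 0, "dy": 0, "dz": 0, "wx": 0, "wy": 0, "wz": 0, "jaw": 0}, {"dx": 0, "dy": 0, "dz": 0, "wx": 0, "wy": 0, "wz": 0, "jaw": 0}, {"dx": 0, "dy": 0, "dz": 0, "wx": 0, "wy": 0, "wz": 0, "jaw": 0}, {"dx": 0, "dy": 0, "dz": 0, "wx": 0, "wy": 0, "wz": 0, "jaw": 0}, {"dx": 0, "dy": 0, "dz": 0, "wx": 0, "wy": 0, "wz": 0, "jaw": 0}, {"dx": 0, "dy": 0, "dz": 0, "wx": 0, "wy": 0, "wz": 0, "jaw": 0}, {"dx": 0, "dy": 0, "dz": 0, "wx": 0, "wy": 0, "wz": 0, "jaw": 0}, {"dx": 0, "dy": 0, "dz": 0, "wx": 0, "wy": 0, "wz": 0, "jaw": 0}, {"dx": 0, "dy": 0, "dz": 0, "wx": 0, "wy": 0, "wz": 0, "jaw": 0}])

```text
time_s: 23.55
tcp_pos: [0.5309, 0.0201, 0.2845]
tcp_rot: [0.998, 0.056, 0.0, 0.0]
contact_force: [-0.1, -0.2, -2.4]
gripper_width: 0.0426
grip_force: 0.0
```

```bash
python3 sw.py
```

```text
[np.float64(280.9), np.float64(213.45), [274, 185, 15, 52, 680]]
[np.float64(280.9), np.float64(213.45), [274, 185, 15, 52, 680]]
[np.float64(280.9), np.float64(213.45), [274, 185, 15, 52, 680]]
[np.float64(280.9), np.float64(213.45), [274, 185, 15, 52, 680]]
[np.float64(280.9), np.float64(213.45), [274, 185, 15, 52, 680]]
[np.float64(280.9), np.float64(213.45), [274, 185, 15, 52, 680]]
[np.float64(280.9), np.float64(213.45), [274, 185, 15, 52, 680]]
[np.float64(280.9), np.float64(213.45), [274, 185, 15, 52, 680]]
[np.float64(280.9), np.float64(213.45), [274, 185, 15, 52, 680]]
[np.float64(280.9), np.float64(213.45), [274, 185, 15, 52, 680]]
[np.float64(280.91), np.float64(213.49), [274, 186, 15, 51, 679]]
[np.float64(280.9), np.float64(213.45), [274, 185, 15, 52, 680]]
{'time_s': 24.15, 'joint_pos': [-0.0263, -0.084, 1.3455, 0.0, 1.8801, 1.4335], 'tcp_pos': [0.5309, 0.02, 0.2845], 'tcp_rot': [0.9985, 0.0555, -0.0, -0.0], 'contact_force': [-0.8204, -0.5361, -0.3486], 'gripper_width': 0.0426}
```

The weight is still and hanging free, so I'm handing in.

```bash
python3 -c "
from plant import bot
print(bot.sign_off())"
```

```text
the job is handed in; nothing more can be done
None
```

The weight hangs still from the loop with its gate shut and the robot clear; the highest load I read on the stand was about 10 N, and I signed off at 24 s (no verdict was returned).

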